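Take the warm ramekin carrier out of the oven and hold it level

ROBOT

A 7-joint arm with a two-finger parallel gripper is mounted at the origin on the work surface. World frame = base frame: x ahead of the robot, y to its left, z up, the work surface at z = 0. Lengths are in mm, angles in rad, forces in N, time in s.
With the tool pointing down it reaches from about 400 to 925 mm from the base axis. Payload 5.6 kg.
Tool frame: the origin (TCP) lies midway between the tips of the shut fingers; the grasp point (between the pads) lies 19 mm behind it; z points along the fingers, y is the line along which they close (so a half turn about z gives the same grasp; the last joint's range is limited). The gripper opens to 85 mm and grips with 20 to 120 N. Pads are 22 mm wide; open, the fingers measure 114 mm over their backs; the gripper's body (76 mm by 85 mm) begins 54 mm behind the grasp point. The pads swing forward as they close: fully open they stand 13 mm farther back than shut.
Start: joints at [1.305, 0.468, -0.012, 1.603, 0.006, 1.071, -0.056], TCP at [143.582, -633.95, 231.29] pointing down, gripper open.
Joint ranges: [-2.53, 2.53], [-0.31, 2.02], [-1.57, 1.55], [0.28, 2.44], [-1.29, 4.43], [0.15, 1.84], [-2.92, 2.92]. Speed limits (rad/s): [2.57, 2.57, 3.14, 3.14, 3.14, 3.14, 3.14].

INTERFACE

Orientations are given as a unit quaternion [w, x, y, z].
In Python, from rig import r gives the robot as it stands. The module is installed in compiled form; this text tells all that it offers.
- The arm moves only by the tool arm_command, never from a script. Its argument "rows" is a list of rows, each an object with "delta_pos": the shift along the world's x, y, z scaled (see below), a list of three; "twist": the turn, a rotation vector about the world's x, y, z scaled (see below), a list of three. A call has 1 to 20 rows; each row is the pose to reach, as a shift and turn from the pose commanded when the call began, turning the shorter way round; what a row does not reach only later rows make up. The controller multiplies each number of a shift by 300 mm and each number of a turn by 2 pi rad. A row lasts 1/12 s, in which the tool goes at most 41.7 mm and 7.16 degrees, less where a joint would pass 70% of its speed; a pose out of reach is approached as far as the arm can. A call with a number of a shift or a turn outside -1 to 1 is refused whole. A call with a gripper value outside its range is refused whole. "fingers" is the closure in counts, from 0 (fully open) to 255 (shut), set as the call begins (left out, the last holds). The fingers move at their own pace and stop on an object; "newtons" is the grip in N (left out, the last holds). Time passes only in rows, so rows that repeat a pose let the fingers close. It gives the time, the measured TCP pose, the force, the opening and the grip force at its end, in the units of the state.
- r.observe(): the state, without advancing time (a new reading comes with each control period).
- r.read_camera(name): name is "scene" or "top" or "wrist"; returns (picture, depth): 480x640x3 uint8, red, green, blue; 480x640 float32, mm along the optical axis (not along the pixel's ray), 0 where there is no reading.
- r.get_calibration(name): a dict with "fx", "fy", "cx", "cy" (pixels), "view" (4x4, takes a point from world to camera coordinates). Camera axes: x right, y down, z forward; pixel columns grow to the right and rows downward; lengths in mm; the calibration is good to about 2 mm. A picture is of the moment at which its call begins: read the wrist's pose just before it. get_calibration takes no time and is no camera call; for the wrist camera it gives the pose at the moment of the call.
- r.sign_off(): hands the job in; it is judged then, once.
Trained networks look in the newest picture that a camera, given by its name, has taken for a name from the list of things; names that differ only in an ending like _2 or _b are one class to them, and where a whole thing is asked for, a point or a joint stands for the part that bears it (a point fixed in the world has none). Each returns a list of dicts, best first, with "confidence" (0 to 1); they miss things now and then, are a little off and sometimes report something else, mostly with a low value. They report only what shows in the picture. A call takes as long as a camera call.
- r.cut_out(name, camera): "pixels" (480x640 bool, what is visible of it) and "rect" ([left, top, right, bottom] in pixels, round what is visible of it).
The state is a dict: "time_s": time; "joint_positions": joint angles; "dq": joint speeds; "joint_efforts": joint torques, N m; "tool_pos": TCP position; "tool_rot": TCP orientation; "wrist_force": force on the tool from outside, world axes, zero at the start; "torque": the same for the moment, N m; "opening": finger opening in mm; "grasp_force": force on a finger pad.
Only numpy, scipy, OpenCV 4.12 (cv2) and the standard library are available. Lean on these libraries where they do the work, as an engineer would, in place of code of your own. Each camera call takes 0.05 s, during which the arm holds its last target. There are 200 camera calls.

TASK

Pull the oven door all the way down, which draws the rack out, then take the ramekin carrier by its strap handle and lift it off the rack, keeping it level with its two ramekins standing in it. Finish while still holding it, still and level, about 10 cm above the rack and clear of the oven; leave the door down and do not disturb the other things on the table and the oven.

Things in the scene. Friction and masses are not known exactly. Their poses are not given: they have to be found in the camera images.
- oven_door (a joint): angle of the oven's bottom-hinged door, rad: 0 shut (upright), 1.5 fully down (nearly level, at its stop). The hinge is damped: below about 0.3 rad the door may stay where it is left; let go at 0.6 rad or more it sinks by itself to the stop in about 1 to 3 s. Pulling takes under 5 N at the handle. The door draws the wire rack out with it.
- oven_hinge (a point): middle of the hinge line, 50 mm above the table, fixed to the oven. x into the oven, away from the robot, y left along the hinge, z up. The white oven's flat top is 225 mm above the table and spans x 0 to 270 mm, y -255 to 175 mm in these axes. The door panel stands just in front of x = 0: 300 mm wide (y -150 to 150), 160 mm high, 15 mm thick.
- door_handle (a point): middle of the door handle, a round steel bar 12 mm thick, 220 mm long, parallel to the hinge, bracketed only at its ends. Door shut: 35 mm in front of the hinge line (-x), 200 mm above it, 40 mm past the panel's top edge and 25 mm higher than the oven's top; free all round, can be pinched from above. It turns with the door about the hinge.
- rack_mid (a point): centre of the top of the oven's wire rack (180 mm deep, 260 mm wide), 110 mm above the table. Lowering the door slides it level out of the oven towards the robot with what stands on it: 133 mm per rad of the door, 200 mm at 1.5 rad, above the lowered door. Oven axes.
- carrier_grip (a point): grip point on the carrier's strap, 75 mm above its underside. Steel tray 80 mm (x) by 160 mm (y), 12 mm rim; upright flat strap in its middle, 40 mm wide (x), 10 mm thick (y), top 90 mm above the underside; z up. Starts on the rack in the shut oven, turned up to 0.25 rad; with the door down it is about 90 mm in front of the hinge line. Loaded 0.35 to 0.65 kg.
- ramekin_a_mid (a point): white ramekin, 64 mm across and 35 mm tall, standing loose in the carrier on the +y side of the strap, 45 mm from it, its rim 38 mm above the carrier's underside; point at its centre, z up
- ramekin_b_mid (a point): white ramekin, 64 mm across and 35 mm tall, standing loose in the carrier on the -y side of the strap, 45 mm from it, its rim 38 mm above the carrier's underside; point at its centre, z up
- round_pan_mid (a point): shallow dark round pan with two loop handles, 120 mm across without them, 30 mm tall, standing on top of the oven; point at its centre. Leave it alone.
- jar_mid (a point): glass jar with a steel lid, 60 mm across, 85 mm tall, on the table to the left (+y) of the oven door; point at its centre. Leave it alone.
- ramekin_c_mid (a point): spare empty white ramekin, 64 mm across, 35 mm tall, on the table on the right (-y) of the oven door; not part of the job; point at its centre. Leave it alone.
- bowl_mid (a point): steel mixing bowl, 130 mm across, 60 mm tall, on the table; point at its centre. Leave it alone.
- torch_mid (a point): gas cylinder of a kitchen torch, 70 mm across, 190 mm tall, standing on the table; point at its centre. Leave it alone.
- tube_stand_mid (a point): clear 40 mm tube on a round wooden foot (100 mm across), 215 mm tall, on the table; point at half its height. Leave it alone.
- cake_ring_mid (a point): open steel ring, 90 mm across, 45 mm tall, on the table; point at its centre. Leave it alone.
- spatula_grip (a point): spatula, about 250 mm long, lying flat on the table, in front of the robot to its left; point in the middle of its handle. Leave it alone.

How it is judged (in metres and radians):
On the way, in this order (a step that is already met when the one before it is completed fails the run):
1. the oven door is fully down, with the carrier still standing on the rack (value of joint oven_door above 1.42 rad and height (world z) of carrier_grip below 0.195 m), for 0.2 s.
2. the carrier is held in the air, level, clear of the rack (height (world z) of carrier_grip above 0.265 m and angle between carrier_grip's own z axis and vertical below 0.12 rad and contact force between the fingers and carrier above 1 N and contact force between carrier and oven below 0.05 N), for 0.2 s.
At the end, for the whole second after the job is handed in: Fingers hold the carrier still (under 30 mm/s), within 0.12 rad of level, grip point over 265 mm above the table (some 80 mm off the rack); carrier, ramekins and robot clear of the oven; ramekins upright in the carrier, not touched by the fingers; door over 1.4 rad (all of step 2 and distance between each of ramekin_a_mid, ramekin_b_mid and carrier_grip below 0.088 m and angle between each of ramekin_a_mid, ramekin_b_mid's own z axis and vertical below 0.2 rad and contact force between the fingers and ramekin_a below 0.05 N and contact force between each of ramekin_a, ramekin_b, the arm, the fingers and oven below 0.05 N and contact force between the fingers and ramekin_b below 0.05 N and linear speed of carrier below 0.03 m/s and angular speed of carrier below 0.2 rad/s and value of joint oven_door above 1.4 rad); the arm keeps its last pose, push and grip.
It fails at once if the carrier is tipped by more than 0.3 rad (angle between carrier_grip's own z axis and vertical above 0.3 rad).
It fails at once if a bystander is moved by more than 30 mm (distance of any of round_pan_mid, jar_mid, ramekin_c_mid, bowl_mid, torch_mid, tube_stand_mid, cake_ring_mid, spatula_grip from where it was at the start of the episode above 0.03 m).
It also fails if it takes over 48 s, if anything falls off the work surface, if the arm or the gripper's body presses on something with over 40 N, if the wrist force passes 120 N, or if a joint passes its speed limit or range.

## Working session

There is one attempt and no reset: what is moved stays moved. The work goes in short steps, Python scripts to look and compute and a tool call to move; the robot and the scene stay as the last step left them, time stands still between calls to the robot, and variables do not carry over. Pictures are saved under pics/ and viewed, at most 10 in all, crops included, and the job is handed in when it is done.

Besides the shell and the picture viewer there is one more tool, called after ">>>" by a JSON object that holds its "api" and its "payload", one argument or row to a line. arm_command: Moves the arm, as the interface text tells. Its arguments: {"type":"object","properties":{"rows":{"type":"array"},"fingers":{"type":"number"},"newtons":{"type":"number"}},"required":["rows"]}

```bash
mkdir -p pics
cat > h.py <<'E'
import numpy as np, cv2
from rig import r
def cam(n,save=None):
    c=r.get_calibration(n); p,d=r.read_camera(n)
    if save: cv2.imwrite('pics/'+save,cv2.cvtColor(p,cv2.COLOR_RGB2BGR))
    return p,d,c
def pts(d,c,mask):
    v,u=np.nonzero(mask&(d>0)); z=d[v,u]
    P=np.stack([(u-c['cx'])/c['fx']*z,(v-c['cy'])/c['fy']*z,z,np.ones(len(z))],1)
    return (P@np.linalg.inv(np.array(c['view'])).T)[:,:3]
E
python3 - <<'E'
from h import *
s=r.observe(); print(s['time_s'],s['tool_pos'],s['tool_rot'],s['wrist_force'])
for n in ('scene','top'):
    p,d,c=cam(n,n+'1.png')
    print(n,np.round(np.linalg.inv(np.array(c['view']))[:3,3]))
    for k in ['door_handle','oven_door','carrier_grip','round_pan_mid','jar_mid','ramekin_c_mid','bowl_mid','torch_mid','tube_stand_mid','cake_ring_mid','spatula_grip']:
        for o in r.cut_out(k,n)[:1]:
            q=pts(d,c,o['pixels'])
            if len(q): print(k,round(o['confidence'],2),[int(x) for x in o['rect']],np.round(np.percentile(q,[3,50,97],axis=0)).tolist())
E
```

```text
0.0 [ 143.4259628  -633.37786874  230.30873597] [-9.03193922e-04  9.93804336e-01  1.11139996e-01 -1.68037085e-04] [ 0.22415225 -0.2147352  -0.44451094]
scene [-161.  501. 1043.]
door_handle 0.89 [225, 215, 328, 297] [[554.0, -76.0, 58.0], [588.0, 70.0, 148.0], [614.0, 201.0, 256.0]]
oven_door 0.66 [224, 216, 329, 296] [[554.0, -74.0, 60.0], [588.0, 69.0, 148.0], [614.0, 201.0, 255.0]]
round_pan_mid 0.87 [274, 160, 313, 197] [[643.0, -146.0, 228.0], [731.0, -94.0, 237.0], [804.0, -33.0, 257.0]]
jar_mid 0.55 [205, 307, 232, 345] [[524.0, 259.0, 4.0], [537.0, 288.0, 63.0], [576.0, 312.0, 88.0]]
ramekin_c_mid 0.66 [346, 261, 366, 287] [[452.0, -160.0, 4.0], [485.0, -137.0, 21.0], [509.0, -103.0, 38.0]]
bowl_mid 0.58 [160, 365, 217, 417] [[375.0, 375.0, 3.0], [451.0, 430.0, 27.0], [491.0, 485.0, 61.0]]
torch_mid 0.91 [122, 321, 165, 384] [[533.0, 442.0, 9.0], [546.0, 474.0, 112.0], [578.0, 504.0, 191.0]]
tube_stand_mid 0.86 [413, 156, 444, 214] [[528.0, -569.0, 9.0], [562.0, -527.0, 65.0], [610.0, -496.0, 216.0]]
cake_ring_mid 0.83 [436, 232, 467, 260] [[347.0, -493.0, 3.0], [388.0, -448.
[... 523 characters left out ...]
0, 258.0, 19.0], [553.0, 279.0, 82.0], [578.0, 307.0, 89.0]]
ramekin_c_mid 0.64 [356, 249, 379, 275] [[459.0, -158.0, -2.0], [484.0, -133.0, 8.0], [509.0, -103.0, 37.0]]
bowl_mid 0.79 [142, 252, 188, 299] [[379.0, 382.0, -0.0], [435.0, 445.0, 24.0], [490.0, 491.0, 61.0]]
torch_mid 0.71 [133, 217, 170, 240] [[539.0, 440.0, 18.0], [566.0, 459.0, 126.0], [599.0, 491.0, 192.0]]
tube_stand_mid 0.67 [487, 219, 544, 253] [[532.0, -573.0, 4.0], [571.0, -526.0, 19.0], [616.0, -494.0, 217.0]]
cake_ring_mid 0.6 [356, 251, 378, 275] [[457.0, -157.0, -2.0], [484.0, -131.0, 8.0], [509.0, -103.0, 37.0]]
spatula_grip 0.81 [185, 249, 229, 346] [[250.0, 264.0, -4.0], [432.0, 334.0, 4.0], [494.0, 383.0, 22.0]]
```

Run:
```python
from h import *
a=cv2.imread('pics/scene1.png')[130:430,110:510]; cv2.imwrite('pics/s2.png',cv2.resize(a,(800,600)))
from scipy.spatial.transform import Rotation as R
for n in ('scene','top'):
    p,d,c=cam(n)
    q=pts(d,c,np.ones(d.shape,bool))
    # oven top plane
    t=q[(abs(q[:,2]-225)<5)&(q[:,0]>450)&(q[:,0]<950)]
    m=cv2.minAreaRect(t[:,:2].astype(np.float32)); print('top',len(t),m,np.percentile(t[:,2],50))
    o=r.cut_out('door_handle',n)[0]
    q=pts(d,c,o['pixels'])
    h=q[(q[:,2]>240)]
    f=cv2.fitLine(h[:,:2].astype(np.float32),cv2.DIST_HUBER,0,.01,.01).ravel()
    print('handle',len(h),f,h.min(0),h.max(0),np.median(h,0))
```

```text
top 8328 ((690.8978271484375, -1062.7313232421875), (458.7891540527344, 2583.96826171875), 1.1301246881484985) 225.89208729811895
handle 423 [1.8546644e-01 9.8265058e-01 5.6369562e+02 6.9685944e+01] [538.30354192 -47.28346345 240.31164966] [587.20831155 177.56358792 259.75075695] [565.27149713  72.08945582 254.32037263]
top 15122 ((676.4508666992188, -173.62374877929688), (780.8297119140625, 310.0380554199219), 79.3751449584961) 224.2853870491108
handle 450 [1.844116e-01 9.828491e-01 5.681078e+02 6.495482e+01] [542.60070728 -47.37155845 240.86013065] [593.61375355 177.53603249 262.09243705] [568.26633383  64.9137322  253.78603039]
```

View pics/s2.png

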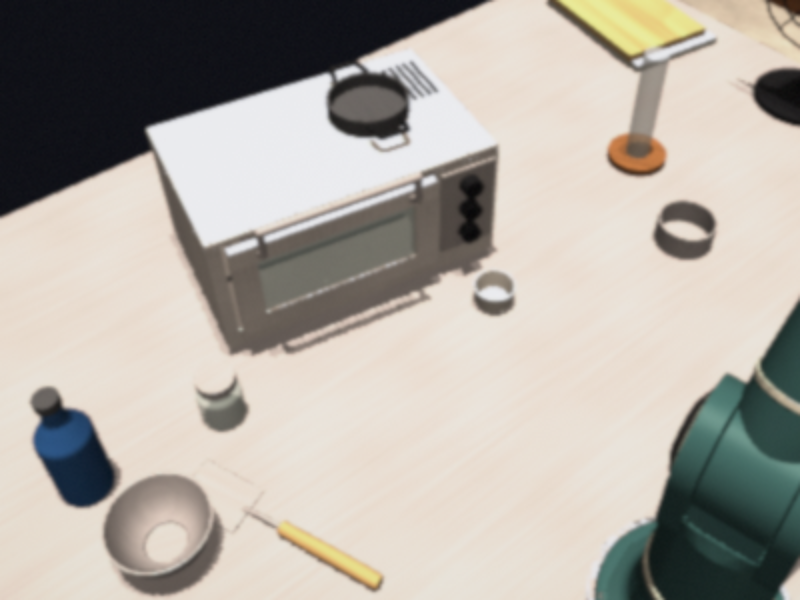

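The crop shows the oven: its handle bar runs from crop (235,245) to (440,185), with the pan on the oven top behind it and the jar and spare ramekin clear on either side. Handle middle is about (567, 65, 250) and oven yaw about -0.186 rad, which matches the text. I'll swing over to it.

>>> {"api": "arm_command", "payload": {
  "rows": [
    {"delta_pos":[0,0,0.14],"twist":[0,0,0.01]},
    {"delta_pos":[0.05,0.05,0.27],"twist":[0,0,0.03]},
    {"delta_pos":[1,1,0.45],"twist":[0,0,0.185]},
    {"delta_pos":[1,1,0.45],"twist":[0,0,0.185]},
    {"delta_pos":[1,1,0.45],"twist":[0,0,0.185]},
    {"delta_pos":[1,1,0.45],"twist":[0,0,0.185]},
    {"delta_pos":[1,1,0.45],"twist":[0,0,0.185]},
    {"delta_pos":[1,1,0.45],"twist":[0,0,0.185]},
    {"delta_pos":[1,1,0.45],"twist":[0,0,0.185]},
    {"delta_pos":[1,1,0.45],"twist":[0,0,0.185]},
    {"delta_pos":[1,1,0.45],"twist":[0,0,0.185]},
    {"delta_pos":[1,1,0.45],"twist":[0,0,0.185]},
    {"delta_pos":[1,1,0.45],"twist":[0,0,0.185]}
  ],
  "fingers": 100,
  "newtons": 40
}}

```text
time_s: 2.48
tool_pos: [449.4, -326.9, 367.9]
tool_rot: [0.001, 0.766, 0.643, 0.002]
wrist_force: [1.6, 0.0, 0.2]
opening: 51.8
grasp_force: 0.0
```

>>> {"api": "arm_command", "payload": {
  "rows": [
    {"delta_pos":[0.33,1,0],"twist":[0,0,0]},
    {"delta_pos":[0.33,1,0],"twist":[0,0,0]},
    {"delta_pos":[0.33,1,0],"twist":[0,0,0]},
    {"delta_pos":[0.33,1,0],"twist":[0,0,0]},
    {"delta_pos":[0.33,1,0],"twist":[0,0,0]},
    {"delta_pos":[0.33,1,0],"twist":[0,0,0]},
    {"delta_pos":[0.33,1,0],"twist":[0,0,0]},
    {"delta_pos":[0.33,1,0],"twist":[0,0,0]},
    {"delta_pos":[0.33,1,0],"twist":[0,0,0]}
  ]
}}

```text
time_s: 3.23
tool_pos: [543.3, -27.1, 366.7]
tool_rot: [-0.001, 0.766, 0.642, 0.001]
wrist_force: [-0.9, -0.4, 0.3]
opening: 51.6
grasp_force: 0.0
```

>>> {"api": "arm_command", "payload": {
  "rows": [
    {"delta_pos":[0.08,0.33,0],"twist":[0,0,0]},
    {"delta_pos":[0.08,0.33,0],"twist":[0,0,0]},
    {"delta_pos":[0.08,0.33,0],"twist":[0,0,0]},
    {"delta_pos":[0.08,0.33,0],"twist":[0,0,0]},
    {"delta_pos":[0.08,0.33,0],"twist":[0,0,0]}
  ]
}}

```text
time_s: 3.65
tool_pos: [566.6, 65.1, 366.1]
tool_rot: [0.0, 0.769, 0.639, -0.0]
wrist_force: [0.3, -0.7, -0.4]
opening: 51.8
grasp_force: 0.0
```

Run:
```python
from h import *
from scipy.spatial.transform import Rotation as R
p,d,c=cam('wrist','w1.png')
s=r.observe();q=s['tool_rot'];print(s['time_s'],s['tool_pos'],R.from_quat(np.r_[q[1:],q[0]]).as_matrix()[:,1],s['joint_positions'])
for o in r.cut_out('door_handle','wrist')[:1]:
    print(o['confidence'],o['rect']);P=pts(d,c,o['pixels']);h=P[P[:,2]>240]
    print(len(h),np.median(h,0),h.min(0),h.max(0),cv2.fitLine(h[:,:2].astype(np.float32),cv2.DIST_HUBER,0,.01,.01).ravel())
```

```text
3.7 [566.57802018  63.58292579 365.99111473] [ 9.82627202e-01 -1.85590063e-01 -3.31670152e-04] [ 0.35108839  0.29933007 -0.65443473  1.59968652  0.1880172   1.30717314
 -0.51788429]
0.81 [314.2, 18.0, 372.4, 376.2]
4986 [572.12652942  88.46339449 253.8985646 ] [543.42529585 -44.93784959 248.17322854] [594.05109222 180.55658198 257.00118416] [1.8143946e-01 9.8340213e-01 5.7102954e+02 8.2122490e+01]
```

>>> {"api": "arm_command", "payload": {
  "rows": [
    {"delta_pos":[0.003,0,-0.12],"twist":[0,0,0]},
    {"delta_pos":[0.003,0,-0.24],"twist":[0,0,0]},
    {"delta_pos":[0.003,0,-0.34],"twist":[0,0,0]},
    {"delta_pos":[0.003,0,-0.4],"twist":[0,0,0]},
    {"delta_pos":[0.003,0,-0.437],"twist":[0,0,0]},
    {"delta_pos":[0.003,0,-0.437],"twist":[0,0,0]}
  ]
}}

```text
time_s: 4.25
tool_pos: [566.3, 62.7, 232.9]
tool_rot: [-0.001, 0.77, 0.637, -0.002]
wrist_force: [-0.8, 0.3, 0.1]
opening: 51.6
grasp_force: 0.0
```

>>> {"api": "arm_command", "payload": {
  "rows": [
    {"delta_pos":[0,0,0],"twist":[0,0,0]},
    {"delta_pos":[0,0,0],"twist":[0,0,0]},
    {"delta_pos":[0,0,0],"twist":[0,0,0]},
    {"delta_pos":[0,0,0],"twist":[0,0,0]},
    {"delta_pos":[0,0,0],"twist":[0,0,0]},
    {"delta_pos":[0,0,0],"twist":[0,0,0]}
  ],
  "fingers": 255,
  "newtons": 30
}}

```text
time_s: 4.75
tool_pos: [568.3, 65.1, 236.9]
tool_rot: [0.001, 0.77, 0.638, 0.001]
wrist_force: [-1.3, -1.1, 6.3]
opening: 11.0
grasp_force: 29.4
```

Run:
```python
import numpy as np
for t in np.arange(.1,1.01,.1):
    x=-35*np.cos(t)-200*np.sin(t)+35; z=200*np.cos(t)-35*np.sin(t)-200
    print(round(t,2),np.round(np.array([x*.983,-x*.186,z])/300,3).tolist())
```

```text
0.1 [-0.065, 0.012, -0.015]
0.2 [-0.128, 0.024, -0.036]
0.3 [-0.189, 0.036, -0.064]
0.4 [-0.246, 0.047, -0.098]
0.5 [-0.3, 0.057, -0.138]
0.6 [-0.35, 0.066, -0.182]
0.7 [-0.395, 0.075, -0.232]
0.8 [-0.435, 0.082, -0.286]
0.9 [-0.47, 0.089, -0.344]
1.0 [-0.499, 0.094, -0.405]
```

>>> {"api": "arm_command", "payload": {
  "rows": [
    {"delta_pos":[-0.033,0.006,-0.007],"twist":[0,0,0]},
    {"delta_pos":[-0.065,0.012,-0.015],"twist":[0,0,0]},
    {"delta_pos":[-0.097,0.018,-0.025],"twist":[0,0,0]},
    {"delta_pos":[-0.128,0.024,-0.036],"twist":[0,0,0]},
    {"delta_pos":[-0.159,0.03,-0.05],"twist":[0,0,0]},
    {"delta_pos":[-0.189,0.036,-0.064],"twist":[0,0,0]},
    {"delta_pos":[-0.218,0.041,-0.081],"twist":[0,0,0]},
    {"delta_pos":[-0.246,0.047,-0.098],"twist":[0,0,0]},
    {"delta_pos":[-0.273,0.052,-0.118],"twist":[0,0,0]},
    {"delta_pos":[-0.3,0.057,-0.138],"twist":[0,0,0]},
    {"delta_pos":[-0.325,0.062,-0.16],"twist":[0,0,0]},
    {"delta_pos":[-0.35,0.066,-0.182],"twist":[0,0,0]},
    {"delta_pos":[-0.373,0.07,-0.207],"twist":[0,0,0]},
    {"delta_pos":[-0.395,0.075,-0.232],"twist":[0,0,0]},
    {"delta_pos":[-0.415,0.079,-0.259],"twist":[0,0,0]},
    {"delta_pos":[-0.435,0.082,-0.286],"twist":[0,0,0]},
    {"delta_pos":[-0.435,0.082,-0.286],"twist":[0,0,0]}
  ]
}}

```text
time_s: 6.17
tool_pos: [435.3, 89.9, 147.5]
tool_rot: [-0.001, 0.769, 0.639, -0.001]
wrist_force: [2.3, 0.9, -4.3]
opening: 10.5
grasp_force: 30.2
```

>>> {"api": "arm_command", "payload": {
  "rows": [
    {"delta_pos":[0,0,0],"twist":[0,0,0]},
    {"delta_pos":[0,0,0],"twist":[0,0,0]},
    {"delta_pos":[0,0,0],"twist":[0,0,0]},
    {"delta_pos":[0,0,0.05],"twist":[0,0,0]},
    {"delta_pos":[0,0,0.15],"twist":[0,0,0]},
    {"delta_pos":[0,0,0.28],"twist":[0,0,0]},
    {"delta_pos":[0,0,0.42],"twist":[0,0,0]},
    {"delta_pos":[0,0,0.55],"twist":[0,0,0]},
    {"delta_pos":[0,0,0.68],"twist":[0,0,0]},
    {"delta_pos":[0,0,0.8],"twist":[0,0,0]},
    {"delta_pos":[0,0,0.8],"twist":[0,0,0]},
    {"delta_pos":[0,0,0.8],"twist":[0,0,0]},
    {"delta_pos":[0,0,0.8],"twist":[0,0,0]},
    {"delta_pos":[0,0,0.8],"twist":[0,0,0]},
    {"delta_pos":[0,0,0.8],"twist":[0,0,0]},
    {"delta_pos":[0,0,0.8],"twist":[0,0,0]}
  ],
  "fingers": 100
}}

```text
time_s: 7.5
tool_pos: [436.5, 89.5, 388.3]
tool_rot: [-0.001, 0.77, 0.639, -0.001]
wrist_force: [0.5, 0.1, 0.2]
opening: 51.9
grasp_force: 0.0
```

```bash
cat > m.py <<'E'
from h import *
import sys
for n in sys.argv[2:]:
    p,d,c=cam(n,f'{n}_{sys.argv[1]}.png')
    print(n,r.observe()['time_s'])
    for k in ['door_handle','carrier_grip','ramekin_a_mid']:
        for o in r.cut_out(k,n)[:3]:
            q=pts(d,c,o['pixels'])
            if len(q)<20: continue
            print(k,round(o['confidence'],2),[int(x) for x in o['rect']],np.round(np.percentile(q,[3,50,97],axis=0)).tolist())
            if k=='carrier_grip':
                h=q[(q[:,2]>175)&(q[:,2]<215)]
                if len(h)>8: print(' strap',len(h),np.median(h,0).round(1),np.percentile(h,[2,98],axis=0).round(1).tolist(),cv2.minAreaRect(h[:,:2].astype(np.float32)),'tray',cv2.minAreaRect(q[q[:,2]<160][:,:2].astype(np.float32)))
E
python3 m.py 2 scene top wrist
```

```text
scene 7.55
door_handle 0.9 [235, 258, 350, 349] [[393.0, -64.0, 32.0], [478.0, 86.0, 55.0], [594.0, 218.0, 111.0]]
carrier_grip 0.64 [248, 257, 315, 308] [[482.0, 27.0, 110.0], [505.0, 107.0, 118.0], [564.0, 182.0, 199.0]]
 strap 108 [520.3 105.8 195.6] [[503.2, 98.5, 175.7], [543.4, 109.0, 202.7]] ((523.1382446289062, 103.46827697753906), (11.20862865447998, 42.49877166748047), 84.58699798583984) tray ((553.7940063476562, 100.8031005859375), (161.2847137451172, 145.1776885986328), 87.0009765625)
ramekin_a_mid 0.78 [254, 274, 277, 299] [[493.0, 119.0, 116.0], [530.0, 144.0, 133.0], [550.0, 174.0, 150.0]]
top 7.75
door_handle 0.68 [236, 206, 353, 297] [[404.0, -70.0, 36.0], [527.0, 10.0, 51.0], [612.0, 218.0, 107.0]]
carrier_grip 0.87 [252, 225, 314, 262] [[487.0, 27.0, 106.0], [547.0, 99.0, 114.0], [567.0, 180.0, 199.0]]
 strap 48 [532.2 103.2 197.8] [[519.6, 98.5, 176.0], [545.1, 108.5, 202.8]] ((532.34228515625, 103.75700378417969), (10.127942085266113, 25.83248519897461), 86.91175079345703) tray ((530.1117553710938, 104.29981994628906), (160.76791381835938, 84.34849548339844), 85.42732238769531)
ramekin_a_mid 0.82 [254, 234, 278, 255] [[502.0, 120.0, 111.0], [527.0, 150.0, 121.0], [552.0, 174.0, 150.0]]
wrist 7.95
door_handle 0.58 [290, 60, 464, 297] [[397.0, -65.0, 29.0], [492.0, 87.0, 52.0], [612.0, 223.0, 109.0]]
carrier_grip 0.8 [353, 91, 439, 242] [[486.0, 30.0, 110.0], [509.0, 110.0, 113.0], [567.0, 183.0, 199.0]]
 strap 647 [524.6 106.9 198. ] [[506.1, 100.4, 177.0], [544.2, 110.9, 200.0]] ((525.5353393554688, 105.2265853881836), (10.2442045211792, 39.643310546875), 86.94925689697266) tray ((536.87744140625, 104.59510040283203), (159.61721801757812, 102.24250793457031), 87.1663589477539)
ramekin_a_mid 0.8 [366, 97, 427, 163] [[498.0, 122.0, 116.0], [529.0, 149.0, 123.0], [552.0, 177.0, 148.0]]
```

>>> {"api": "arm_command", "payload": {
  "rows": [
    {"delta_pos":[0.1,0.02,-0.1],"twist":[0,0,0.0199]},
    {"delta_pos":[0.2,0.04,-0.2],"twist":[0,0,0.0398]},
    {"delta_pos":[0.295,0.05,-0.3],"twist":[0,0,0.0597]},
    {"delta_pos":[0.295,0.05,-0.3],"twist":[0,0,0.0796]},
    {"delta_pos":[0.295,0.05,-0.3],"twist":[0,0,0.0995]},
    {"delta_pos":[0.295,0.05,-0.3],"twist":[0,0,0.119]},
    {"delta_pos":[0.295,0.05,-0.3],"twist":[0,0,0.139]},
    {"delta_pos":[0.295,0.05,-0.3],"twist":[0,0,0.159]},
    {"delta_pos":[0.295,0.05,-0.3],"twist":[0,0,0.179]},
    {"delta_pos":[0.295,0.05,-0.3],"twist":[0,0,0.199]},
    {"delta_pos":[0.295,0.05,-0.3],"twist":[0,0,0.219]},
    {"delta_pos":[0.295,0.05,-0.3],"twist":[0,0,0.239]},
    {"delta_pos":[0.295,0.05,-0.3],"twist":[0,0,0.259]},
    {"delta_pos":[0.295,0.05,-0.3],"twist":[0,0,0.2714]},
    {"delta_pos":[0.295,0.05,-0.3],"twist":[0,0,0.2714]},
    {"delta_pos":[0.295,0.05,-0.3],"twist":[0,0,0.2714]}
  ]
}}

```text
time_s: 9.43
tool_pos: [525.6, 104.5, 299.3]
tool_rot: [-0.0, 0.027, 1.0, 0.0]
wrist_force: [0.4, -0.1, 0.3]
opening: 52.2
grasp_force: 0.0
```

```bash
python3 m.py 3 wrist scene
python3 - <<'E'
from h import *
from scipy.spatial.transform import Rotation as R
s=r.observe();q=s['tool_rot'];print(s['tool_pos'],R.from_quat(np.r_[q[1:],q[0]]).as_matrix()[:,1],s['joint_positions'])
a=cv2.imread('pics/scene_3.png')[130:430,110:510]; b=cv2.imread('pics/wrist_3.png')
cv2.imwrite('pics/c3.png',np.hstack([cv2.resize(a,(400,300)),cv2.resize(b,(400,300))]))
E
```

```text
wrist 9.4833
door_handle 0.7 [148, 66, 450, 285] [[393.0, -66.0, 31.0], [481.0, 37.0, 52.0], [608.0, 217.0, 60.0]]
carrier_grip 0.66 [229, 170, 416, 270] [[485.0, 29.0, 111.0], [505.0, 105.0, 113.0], [566.0, 182.0, 199.0]]
 strap 837 [522.2 105.6 198.5] [[505.9, 100.7, 180.3], [543.6, 110.5, 200.0]] ((525.468994140625, 105.20539855957031), (9.91421127319336, 39.74537658691406), 86.614013671875) tray ((539.748046875, 104.82975006103516), (160.28668212890625, 108.10623168945312), 87.1025161743164)
carrier_grip 0.44 [149, 116, 444, 332] [[438.0, -60.0, 52.0], [516.0, 54.0, 108.0], [639.0, 204.0, 110.0]]
ramekin_a_mid 0.6 [338, 185, 412, 259] [[497.0, 122.0, 116.0], [529.0, 152.0, 124.0], [552.0, 176.0, 148.0]]
scene 9.6833
door_handle 0.71 [232, 257, 353, 349] [[393.0, -64.0, 30.0], [478.0, 89.0, 54.0], [598.0, 218.0, 110.0]]
carrier_grip 0.95 [250, 257, 313, 309] [[482.0, 27.0, 111.0], [505.0, 107.0, 119.0], [561.0, 182.0, 200.0]]
 strap 103 [517.3 106.2 195. ] [[502.9, 99.0, 176.4], [541.3, 108.8, 202.5]] ((522.8865966796875, 103.72953796386719), (10.000694274902344, 41.75605010986328), 88.61199951171875) tray ((527.9963989257812, 102.80081939697266), (161.96424865722656, 94.69375610351562), 88.43269348144531)
ramekin_a_mid 0.78 [254, 274, 279, 300] [[493.0, 119.0, 116.0], [530.0, 144.0, 133.0], [550.0, 174.0, 150.0]]
ramekin_a_mid 0.41 [288, 163, 311, 199] [[635.0, -147.0, 228.0], [727.0, -116.0, 234.0], [776.0, -70.0, 257.0]]
[525.46104991 104.72898411 299.43441571] [ 5.14322587e-02  9.98676476e-01 -1.35018502e-04] [ 0.54199988  0.38411733 -1.00599301  1.7582148   0.34788136  1.19192499
  0.95678705]
```

View pics/c3.png

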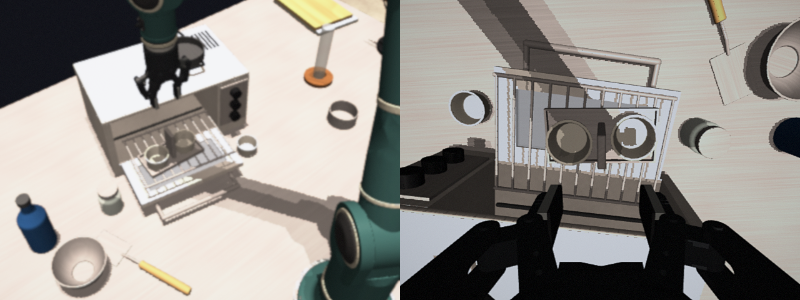

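The left half shows the door fully down with the rack drawn out and the carrier at about (170,150). In the right half (wrist view) the strap, at (601,145), lies between the fingers with a ramekin on each side. Next I descend and grip.

>>> {"api": "arm_command", "payload": {
  "rows": [
    {"delta_pos":[0,0.001,-0.12],"twist":[0,0,0]},
    {"delta_pos":[0,0.001,-0.24],"twist":[0,0,0]},
    {"delta_pos":[0,0.001,-0.34],"twist":[0,0,0]},
    {"delta_pos":[0,0.001,-0.4],"twist":[0,0,0]},
    {"delta_pos":[0,0.001,-0.445],"twist":[0,0,0]},
    {"delta_pos":[0,0.001,-0.445],"twist":[0,0,0]},
    {"delta_pos":[0,0.001,-0.445],"twist":[0,0,0]}
  ]
}}

```text
time_s: 10.42
tool_pos: [525.7, 105.3, 166.1]
tool_rot: [-0.0, 0.025, 1.0, 0.0]
wrist_force: [0.7, -0.1, 0.3]
opening: 52.1
grasp_force: 0.0
```

>>> {"api": "arm_command", "payload": {
  "rows": [
    {"delta_pos":[0,0,0],"twist":[0,0,0]},
    {"delta_pos":[0,0,0],"twist":[0,0,0]},
    {"delta_pos":[0,0,0],"twist":[0,0,0]},
    {"delta_pos":[0,0,0],"twist":[0,0,0]},
    {"delta_pos":[0,0,0],"twist":[0,0,0]},
    {"delta_pos":[0,0,0],"twist":[0,0,0]},
    {"delta_pos":[0,0,0],"twist":[0,0,0]}
  ],
  "fingers": 255,
  "newtons": 70
}}

```text
time_s: 11.0
tool_pos: [526.2, 105.1, 167.1]
tool_rot: [0.001, 0.026, 1.0, -0.0]
wrist_force: [-0.7, -1.4, 6.7]
opening: 9.0
grasp_force: 68.6
```

>>> {"api": "arm_command", "payload": {
  "rows": [
    {"delta_pos":[0,0,0.01],"twist":[0,0,0]},
    {"delta_pos":[0,0,0.03],"twist":[0,0,0]},
    {"delta_pos":[0,0,0.06],"twist":[0,0,0]},
    {"delta_pos":[0,0,0.1],"twist":[0,0,0]},
    {"delta_pos":[0,0,0.14],"twist":[0,0,0]},
    {"delta_pos":[-0.01,0,0.18],"twist":[0,0,0]},
    {"delta_pos":[-0.02,0,0.22],"twist":[0,0,0]},
    {"delta_pos":[-0.03,0,0.26],"twist":[0,0,0]},
    {"delta_pos":[-0.04,0,0.29],"twist":[0,0,0]},
    {"delta_pos":[-0.05,0,0.315],"twist":[0,0,0]},
    {"delta_pos":[-0.05,0,0.33],"twist":[0,0,0]},
    {"delta_pos":[-0.05,0,0.34],"twist":[0,0,0]},
    {"delta_pos":[-0.05,0,0.34],"twist":[0,0,0]},
    {"delta_pos":[-0.05,0,0.34],"twist":[0,0,0]},
    {"delta_pos":[-0.05,0,0.34],"twist":[0,0,0]},
    {"delta_pos":[-0.05,0,0.34],"twist":[0,0,0]},
    {"delta_pos":[-0.05,0,0.34],"twist":[0,0,0]},
    {"delta_pos":[-0.05,0,0.34],"twist":[0,0,0]},
    {"delta_pos":[-0.05,0,0.34],"twist":[0,0,0]}
  ]
}}

```text
time_s: 12.58
tool_pos: [510.4, 105.0, 267.7]
tool_rot: [-0.0, 0.026, 1.0, 0.0]
wrist_force: [0.3, 0.3, -6.0]
opening: 8.9
grasp_force: 68.2
```

Run:
```python
from h import *
p,d,c=cam('scene','s4.png')
for k in ['carrier_grip','ramekin_a_mid']:
  for o in r.cut_out(k,'scene')[:3]:
    q=pts(d,c,o['pixels']);print(k,o['confidence'],np.round(np.percentile(q,[3,50,97],axis=0)).tolist())
    if k=='carrier_grip':
        t=q[q[:,2]<235]; A=np.c_[t[:,:2],np.ones(len(t))]; print('tray slope',np.linalg.lstsq(A,t[:,2],rcond=None)[0])
p2,_,_=cam('wrist'); 
a=p[200:380,180:420]
cv2.imwrite('pics/c4.png',cv2.cvtColor(np.hstack([cv2.resize(a,(400,300)),cv2.resize(p2,(400,300))]),cv2.COLOR_RGB2BGR))
s=r.observe();print(s['time_s'],s['tool_pos'],s['wrist_force'],s['torque'],s['grasp_force'],s['opening'])
```

```text
carrier_grip 0.9 [[466.0, 26.0, 112.0], [488.0, 107.0, 218.0], [553.0, 182.0, 295.0]]
tray slope [-6.94657979e-01  2.12561872e-01  5.31190523e+02]
carrier_grip 0.72 [[422.0, -191.0, 32.0], [619.0, 74.0, 111.0], [854.0, 219.0, 228.0]]
tray slope [  0.3128524   -0.10457793 -59.30921816]
ramekin_a_mid 0.91 [[477.0, 120.0, 217.0], [514.0, 144.0, 235.0], [534.0, 174.0, 250.0]]
ramekin_a_mid 0.73 [[529.0, -573.0, 8.0], [562.0, -527.0, 71.0], [611.0, -496.0, 217.0]]
12.7833 [510.45583933 104.98589636 267.86955731] [-0.59112059  1.13540016 -5.48867322] [ 0.07889604 -0.02227417 -0.01298288] 68.19031476974487 9.04617556481569
```

View pics/c4.png

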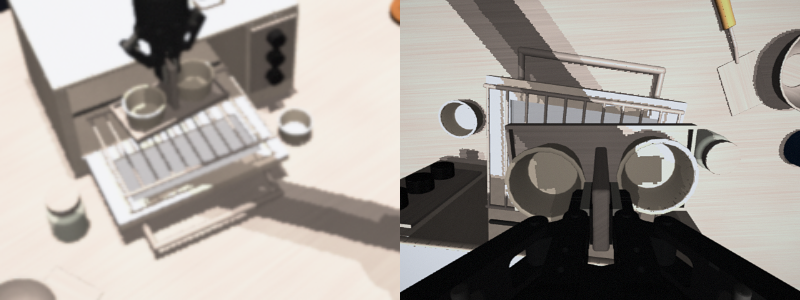

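Both views show the carrier lifted clear of the rack and level, with both ramekins standing in it and the door down. The grip point is at about 287 mm.

```bash
python3 -c "
from rig import r
print(r.sign_off())"
```

```text
the job is handed in; nothing more can be done
None
```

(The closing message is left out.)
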